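# Pry the sprung ring off the roller spindle

### The arm

A 6-joint arm with a two-finger parallel gripper is mounted at the origin on a cart in front of the work surface, level with it; the furniture and walls round the work are solid. World frame = base frame: x ahead of the robot, y to its left, z up, the work surface at z = 0. Lengths are in m, angles in rad, forces in N, time in s.
With the tool pointing down it reaches from about 0.25 to 0.775 m from the base axis. Payload 4 kg.
Tool frame: the origin (TCP) lies midway between the tips of the shut fingers; the grasp point (between the pads) lies 19 mm behind it; y points along the fingers, z is the direction in which the jaws open and shut, and the axes are right-handed (so a half turn about y gives the same grasp; the last joint's range is limited). The gripper opens to 94 mm and grips with 3 to 60 N. Pads are 16 mm wide; open, the fingers measure 119 mm over their backs; the gripper's body (75 mm by 177 mm) begins 78 mm behind the grasp point.
Start: joints at [-1.282, 0.087, 1.371, -0, 1.684, -0.103], TCP at [0.21, -0.508, 0.206] pointing down, gripper open.
Joint ranges: [-3.1, 3.1], [-0.76, 2.03], [0.27, 2.55], [-1.08, 4.22], [0.17, 2.65], [-2.57, 2.57]. Speed limits (rad/s): [2.79, 2.79, 3.14, 3.14, 3.14, 3.14].

### API

Orientations are given as a unit quaternion [w, x, y, z].
In Python, from workcell import bot, cams gives the robot as it stands.
- The arm moves only by the tool send_rows, never from a script. Its argument "commands" is a list of rows, each a list of 3 entries, a list of its own where there are three numbers: the shift along the tool's x, y, z in cm, then the turn, a rotation vector about the tool's x, y, z in rad, then the finger opening in cm, from 0 to 9.4. A call has 1 to 20 rows; each row shifts and turns the pose as measured when the row begins, along the tool's axes as they then stand; what a row does not reach is not made up. A row lasts 1/8 s, in which the tool goes at most 62.5 mm and 10.7 degrees, less where a joint would pass 70% of its speed; a pose out of reach is approached as far as the arm can. A call is refused whole if a number of a shift passes 6.25 or a number of a turn 0.188, either way. A call with a gripper value outside its range is refused whole. The fingers move at their own pace and stop on an object; "squeeze" is the grip in N (left out, the last holds). Time passes only in rows, so rows that do not move let the fingers close. It gives the time, the measured TCP pose, the force and the opening at its end, in the units of the state.
- bot.read_state(): the state, without advancing time (a new reading comes with each control period).
- cams.capture(name): name is "side" or "top"; returns the picture (400x640x3 uint8, blue, green, red); there is no depth.
- cams.camera_info(name): a dict with "fx", "fy", "cx", "cy" (pixels), "extrinsics" (4x4, takes a point from camera to world coordinates). Camera axes: x right, y down, z forward; pixel columns grow to the right and rows downward; lengths in m; the calibration is good to about 2 mm. A picture is of the moment at which its call begins. camera_info takes no time and is no camera call.
- bot.sign_off(): hands the job in, once; it reports no verdict.
The state is a dict: "time_s": time; "joint_pos": joint angles; "qvel": joint speeds; "effort": joint torques, N m; "tool_pos": TCP position; "tcp_rot": TCP orientation; "ft_force": force on the tool from outside, world axes, zero at the start; "torque": the same for the moment, N m; "width": opening from 0.0 (shut) to 1.0 (fully open).
Only numpy, scipy, OpenCV 4.12 (cv2) and the standard library are available. Lean on these libraries where they do the work, as an engineer would, in place of code of your own. Each camera call takes 0.05 s, during which the arm holds its last target.

### The job

Take the hooked pick out of its stand, hook it into the pull eye of the sprung retaining ring on the roller shaft and pry the ring upward out of its groove. Carry the ring on the hook to the shallow metal tray and leave it in there, then put the pick back in its stand or lay it down. Do not touch the ring with the fingers, and leave the straight pick alone in its stand.

Things in the scene. Friction and masses are not known exactly. Their poses are not given: they have to be found in the camera images.
- hook_pick: Hooked pick, 80 g, upright in an open stand. Grey SQUARE handle 20x20 mm, 76 to 150 mm above origin, faces along its x, y; 34 mm collar (72 to 76 mm) rests on the stand; steel shank 5 mm thick below. Origin: elbow at the shank's foot, 22 mm above the worktop; z up. Toe, 5 mm thick, runs 22 mm along +x, then its tip turns up: 8 mm above toe's centre line, 27 mm from shank axis. Lifts straight up.
- ring: Sprung dark steel retaining ring, 5 mm thick, 40 g, clasping the groove of a fixed horizontal shaft. Origin on the shaft axis, 75 mm above the worktop; +x along the shaft from its free end toward the white roller (world +x within 0.35 rad), z up. Reaches 14.5 mm below to 42 mm above origin, 30 mm wide. Pulled up 25 mm by its eye (5 to 10 N) it snaps off, then hangs on the hook by its eye.
- ring_eye (a point): Centre of the ring's pull eye, 25.5 mm above its origin, axes as the ring's: a loop of 4 mm wire in the y-z plane, opening 22 mm wide (y), 25 mm high. Enter along +x. Shaft (24 mm thick) ends 16.5 mm before the eye (-x side); roller begins 16 mm behind, its top 10 mm below this point; the bearing block stands 75 mm behind, 56 mm wide, top 98 mm above the worktop.
- tray: Shallow open steel tray, 200 mm (its x) by 260 mm (its y), rim 28 mm above the worktop, walls and floor 4 mm thick, fixed. Origin: centre of its underside, on the worktop.
- straight_pick: Straight pointed pick with a ROUND grey handle, 16 mm thick, with a 26 mm ball on top, else sized as the hooked one; a bystander. Origin at its point, 22 mm above the worktop, z up. The picks stand in two like aluminium stands, 60x70 mm, swapped at random: two rails along the pick's x with a 18 mm gap for the shank, top of rails 94 mm above the worktop.

How it is judged:
By the outcome, as a careful person would: the job done as asked, in the order asked, and still so for the second after the job is handed in, with the robot touching nothing.
It also fails if it takes over 59 s, if anything falls off the work surface, if the arm or the gripper's body presses on something with over 40 N, if the wrist force passes 120 N, or if a joint passes its speed limit or range.

## Working session

There is one attempt and no reset: what is moved stays moved. The work goes in short steps, Python scripts to look and compute and a tool call to move; the robot and the scene stay as the last step left them, time stands still between calls to the robot, and variables do not carry over. Pictures are saved under pics/ and viewed, and the job is handed in when it is done.

Besides the shell and the picture viewer there is one more tool, called after "Request:" as name(argument=value, ...), one argument or row to a line, values as JSON. send_rows: Moves the arm, as the interface text tells. Its arguments: {"type":"object","properties":{"commands":{"type":"array","items":{"type":"array"}},"squeeze":{"type":"number"}},"required":["commands"]}

```bash
ls; mkdir -p pics; python3 - <<'E'
from workcell import bot, cams
import cv2, numpy as np
s=bot.read_state(); print(s)
for n in ("side","top"):
    im=cams.capture(n); cv2.imwrite(f"pics/{n}0.png",im)
    i=cams.camera_info(n); print(n,i["fx"],i["fy"],i["cx"],i["cy"]); print(np.round(i["extrinsics"],4))
E
```

```text
pics
{'time_s': 0.0, 'joint_pos': array([-1.28210466e+00,  8.79606631e-02,  1.37221916e+00, -1.15365005e-05,
        1.68360627e+00, -1.03071238e-01]), 'qvel': array([ 0.00062874, -0.00017234,  0.00120036,  0.0002211 ,  0.00044722,
       -0.0014118 ]), 'effort': array([ 4.00493036e-05, -3.40169978e+01, -3.02430511e+01,  7.16545503e-02,
        3.28924181e-02, -1.69806867e-04]), 'tool_pos': array([ 0.20985175, -0.50780606,  0.20431889]), 'tcp_rot': array([ 0.13754861, -0.13770043,  0.69435588, -0.6928123 ]), 'ft_force': array([ 0.70839169, -0.6995562 , -0.41856652]), 'torque': array([0.00982605, 0.00528844, 0.03353888]), 'width': 0.9999459537590636}
side 482.40238731483447 482.40238731483447 317.2137231077025 198.70825305905984
[[-0.9001 -0.1809  0.3963  0.0317]
 [-0.4356  0.3544 -0.8275  0.8996]
 [ 0.0092 -0.9174 -0.3978  0.5549]
 [ 0.      0.      0.      1.    ]]
top 372.02611886439223 372.02611886439223 318.76180591243957 197.45997980481246
[[-2.2100e-02 -9.8320e-01  1.8130e-01  3.2270e-01]
 [-9.9970e-01  2.2400e-02 -5.0000e-04 -3.6300e-02]
 [-3.6000e-03 -1.8120e-01 -9.8340e-01  1.1028e+00]
 [ 0.0000e+00  0.0000e+00  0.0000e+00  1.0000e+00]]
```

View pics/side0.png

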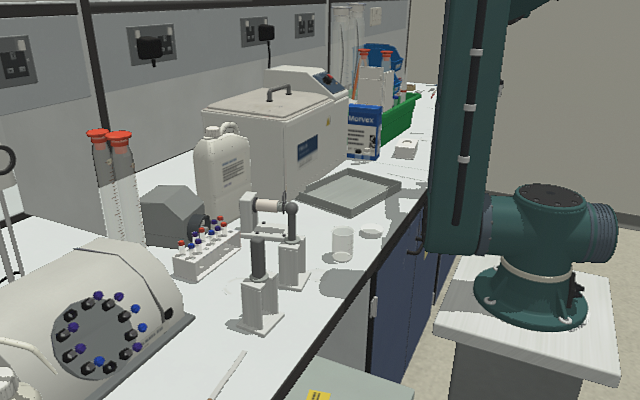

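View pics/top0.png

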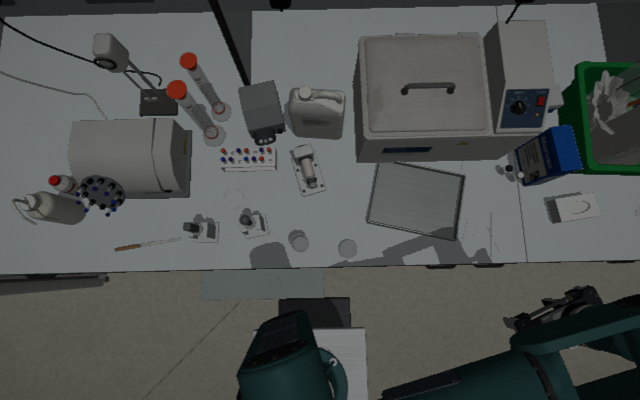

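The overview shows the stands near top-view pixels (203,230) and (253,222), the shaft and roller at (308,168), and the tray at (416,200). In the side view the picks are at about (258,270) and (292,235), with the shaft at (265,205). I'll zoom in on these.

```bash
python3 - <<'E'
import cv2
s=cv2.imread("pics/side0.png"); t=cv2.imread("pics/top0.png")
cv2.imwrite("pics/side0c.png",cv2.resize(s[170:340,215:345],None,fx=4.4,fy=3.5,interpolation=cv2.INTER_CUBIC)) if 0 else cv2.imwrite("pics/side0c.png",cv2.resize(s[185:335,220:340],None,fx=4,fy=4,interpolation=cv2.INTER_CUBIC))
c=cv2.resize(t[135:245,170:340],None,fx=4.5,fy=4.5,interpolation=cv2.INTER_CUBIC)
cv2.imwrite("pics/top0c.png",cv2.convertScaleAbs(c,alpha=1.4))
E
```

```text
(no output)
```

View pics/side0c.png

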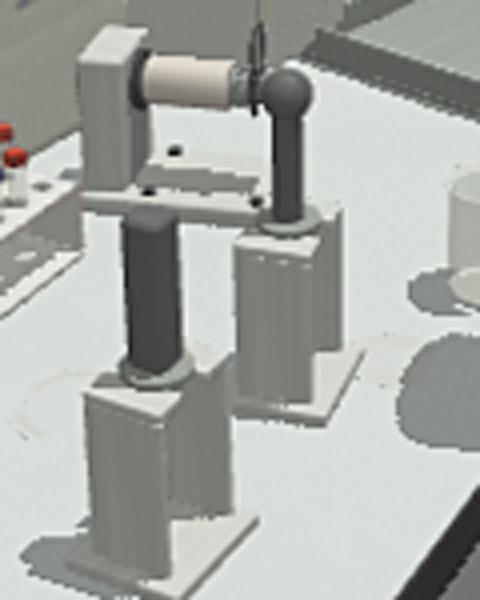

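View pics/top0c.png

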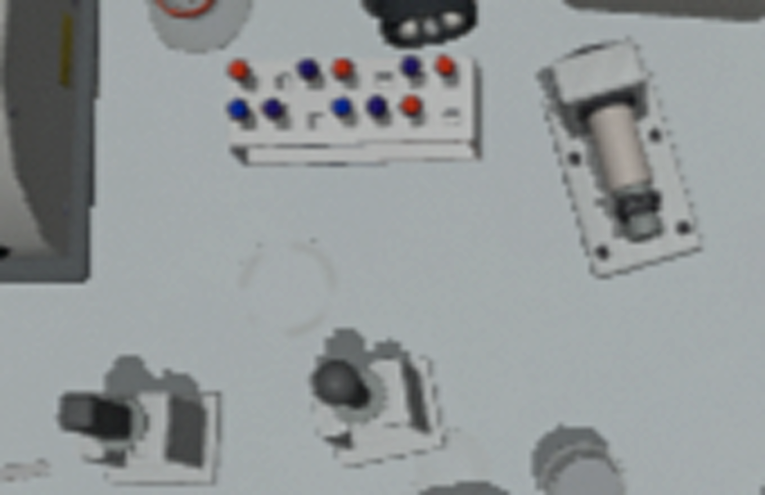

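```bash
cat > h.py <<'E'
import numpy as np, cv2
from workcell import bot, cams
def cam(n):
    i=cams.camera_info(n); E=np.array(i["extrinsics"]); return i,E
def ray(n,u,v):
    i,E=cam(n); d=np.array([(u-i["cx"])/i["fx"],(v-i["cy"])/i["fy"],1.]); d=E[:3,:3]@d
    return E[:3,3],d/np.linalg.norm(d)
def plane(n,u,v,z):
    o,d=ray(n,u,v); return o+d*(z-o[2])/d[2]
def tri(ps,pt):
    a,d=ray("side",*ps); b,e=ray("top",*pt)
    s=np.linalg.lstsq(np.stack([d,-e],1),b-a,rcond=None)[0]
    p=a+d*s[0]; q=b+e*s[1]; return (p+q)/2, np.linalg.norm(p-q)
def proj(n,P):
    i,E=cam(n); q=E[:3,:3].T@(np.array(P)-E[:3,3]); return np.array([i["fx"]*q[0]/q[2]+i["cx"],i["fy"]*q[1]/q[2]+i["cy"]])
def crop(src,out,x0,y0,x1,y1,f,a=1.0):
    im=cv2.imread(src)[y0:y1,x0:x1]; im=cv2.resize(im,None,fx=f,fy=f,interpolation=cv2.INTER_NEAREST)
    cv2.imwrite(out,cv2.convertScaleAbs(im,alpha=a))
E
python3 - <<'E'
from h import *
crop("pics/top0.png","pics/t_pick.png",175,205,275,245,8,1.5)
crop("pics/side0.png","pics/s_pick.png",235,230,295,335,5.5)
crop("pics/side0.png","pics/s_ring.png",235,175,305,245,8)
crop("pics/top0.png","pics/t_ring.png",285,140,335,200,9,1.5)
E
```

```text
(no output)
```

View pics/t_pick.png

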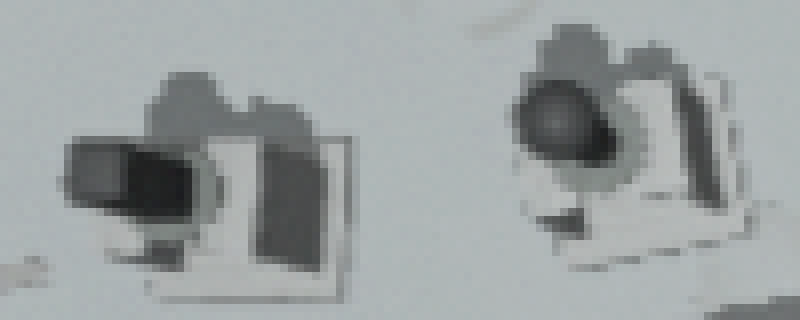

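View pics/s_pick.png

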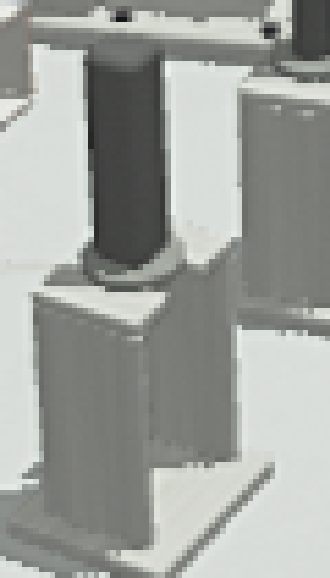

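View pics/s_ring.png

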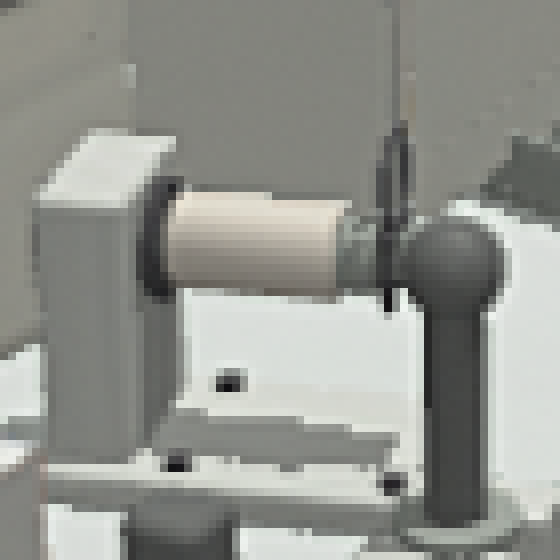

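View pics/t_ring.png

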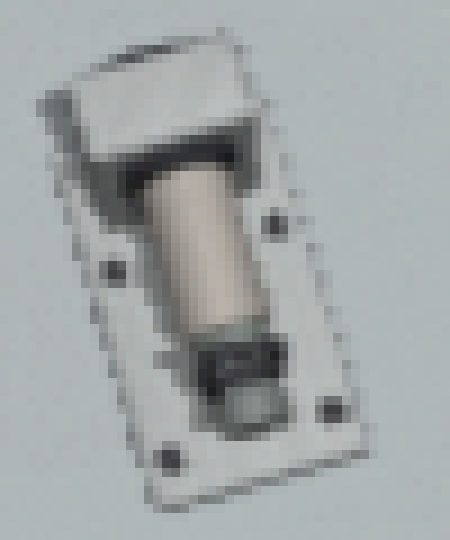

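The crops show the square-handled hooked pick in the left stand (top view) with its handle top at about (187.2,226.6) in top and (258,239) in side. The ring's dark bar is at about top (311.7,180), and its eye loop is at about side (284,196). The four bolt heads on the shaft base give its yaw.

```bash
python3 - <<'E'
from h import *
np.set_printoptions(precision=4,suppress=True)
T=lambda x,y,s,x0,y0:((x+.0)/s+x0-.5,(y)/s+y0-.5)
# masks handle top
t=cv2.cvtColor(cv2.imread("pics/top0.png"),cv2.COLOR_BGR2GRAY); s=cv2.cvtColor(cv2.imread("pics/side0.png"),cv2.COLOR_BGR2GRAY)
m=(s[228:285,240:280]<100).astype(np.uint8); k,l,st,c=cv2.connectedComponentsWithStats(m); print("side",st[1:]+[240,228,0,0,0],)
m=(t[210:245,175:215]<95).astype(np.uint8); k,l,st,c=cv2.connectedComponentsWithStats(m); print("top",st[1:]+[175,210,0,0,0])
print(t[219:236,181:203]); print(s[232:250,248:268])
# shaft bolts
B=[plane("top",*T(*p,9,285,140),.012) for p in [(113,270),(275,224),(172,458),(332,408)]]
print("bolts\n",np.array(B))
for a,b in((2,0),(3,1)): d=B[a]-B[b]; d=-d; print("yaw",np.arctan2(d[1],d[0]))
# stand base edge
C=[plane("top",*T(*p,8,175,205),z) for p,z in [((150,298),0.005),((345,298),.005),((350,138),.005)]]
print("stand",np.array(C)); d=C[2]-C[1]; print("yaw",np.arctan2(d[1],d[0])); d=C[0]-C[1]; print(np.arctan2(-d[0],d[1]))
print("handle top",tri((257.5,238.5),(187.0,226.3)))
E
```

```text
side [[253 228   1   1   1]
 [256 232   3   2   5]
 [250 238  16  45 511]
 [262 281   3   2   4]]
top [[183 214  32  25 477]
 [179 237   1   1   1]
 [201 242   4   1   4]
 [208 242   3   1   3]]
[[120 119 120 120 120 120 120 119 119 119 120 119  90  73  74  74  75  74
   75  75  74  74]
 [120 119 120 120 121 121 121 121 120 121 121 120  91  75  73  74  75  74
   74  75  73  74]
 [119 119 121 118 117 117 118 118 118 118 119 118  91  75  75  74  74  74
   73  75  76  75]
 [119 120 116  87  73  73  74  73  72  72  80  84  72  71  72  68  69  70
   69  78  96  99]
 [119 117  85  55  49  48  50  49  47  36  37  54  59  55  60  58  58  65
   66  86 111 115]
 [120 119  84  58  53  56  56  57  54  40  27  23  26  30  43  50  54  76
   80  76 104 115]
 [119 118  78  55  55  57  57  59  54  40  25  23  22  23  22  24  29  48
   78  85  82 106]
 [120 116  77  55  56  56  58  60  55  38  22  22  23  23  22  21  19  26
   64  83  80 101]
 [118  99  66  52  57  59  59  59  55  38  23  22  24  23  22  22  21  27
   62  84  84  70]
 [119 105  69  55  56  57  59  60  56  39  21  22  24  24  23  23  2
[... 1875 characters left out ...]
7 121  54  66  69  67  68  68  68  70  73  72  73  71  62 114 205
  225 220]
 [224 215 119  53  65  68  68  68  67  68  69  72  74  75  72  61 114 207
  225 219]
 [222 222 160  51  63  68  68  67  69  69  70  72  72  73  70  62 114 207
  226 219]
 [223 223 168  49  64  67  68  68  67  68  72  73  73  74  72  61 117 208
  226 220]]
bolts
 [[ 0.6112  0.0269  0.012 ]
 [ 0.6259 -0.0278  0.012 ]
 [ 0.5463  0.008   0.012 ]
 [ 0.5621 -0.0455  0.012 ]]
yaw 0.28297197415524417
yaw 0.2706255066024612
stand [[0.4011 0.335  0.005 ]
 [0.3995 0.2633 0.005 ]
 [0.4585 0.263  0.005 ]]
yaw -0.004229234372553084
-0.02233591750345968
handle top (array([0.4294, 0.2969, 0.1706]), np.float64(0.002440250328772532))
```

```bash
python3 - <<'E'
from h import *
np.set_printoptions(precision=4,suppress=True,linewidth=200)
t=cv2.cvtColor(cv2.imread("pics/top0.png"),cv2.COLOR_BGR2GRAY); s=cv2.cvtColor(cv2.imread("pics/side0.png"),cv2.COLOR_BGR2GRAY)
print("top cols304-319 rows174-190");print(t[174:190,304:320])
print("side cols 278-292 rows 188-216");print(s[188:216,278:292])
E
```

```text
top cols304-319 rows174-190
[[ 69  83  97 107 114 120 118 112 104  93  80 109 122 122 120 122]
 [ 68  80  93 104 111 114 107  98  85  69  68 109 121 122 121 122]
 [ 67  73  88  90  86  78  85  88  82  72  78 110 121 123 121 122]
 [ 77  69  65  68  72  78  84  86  81  64  54  69  92 116 121 120]
 [ 89  71  53  56  53  51  45  46  45  45  35  34  60 109 122 121]
 [ 75  75  58  37  34  42  44  37  37  46  37  23  50 109 122 121]
 [ 75  75  59  36  29  44  58  50  47  42  35  32  65 112 122 122]
 [ 90  76  57  31  28  47  44  40  41  39  33  28  70 112 124 122]
 [ 95  77  57  30  24  32  39  48  55  60  68  64 103 121 123 123]
 [118  94  77  45  20  31  68  73  83  86  82  74  83 113 123 125]
 [121 117  92  66  39  43  70  81  88  92  85  75  71 106 121 124]
 [122 120  92  75  59  57  70  80  89  93  88  76  68  93 117 122]
 [121 118  90  75  60  57  66  77  85  87  73  60  57  92 117 122]
 [121 119  94  82  80  64  62  61  52  50  54  78  85 111 121 125]
 [119 121 118 119 121  96  68  59  66  82  98 117 120 121 121 123]
 [ 94 115 121 121 124 120 119 119 121 122 124 126 122 120 122 123]]
[... 984 characters left out ...]
1 162 157  68  75  86 139 124  98  99 107 115 123]
 [136 112 124 130  58  53  77 111  88  92  99 105 110 114]
 [106 108 130 119  58  53  84  96  79  90  95 100 102 105]
 [ 96 106 122 104  62  59  87  77  76  85  90  92  96 100]
 [ 98 101 104  93  62  56  79  69  69  76  80  84  90  96]
 [ 94  97  97  88  58  55  78  72  64  70  75  78  82  85]
 [ 82  84  85  78  49  43  45  53  57  66  69  71  74  77]
 [135  98 103 110 103  26 136 218  44  59  66  69  69  69]
 [230 225 227 217 148  18 139 236 108  45  62  66  68  69]
 [227 227 227 232 200  19 138 242 212 112  50  62  66  65]
 [221 221 221 225 218 172 224 230 234 206  41  57  62  63]
 [219 220 220 221 222 220 225 223 231 219  40  63  68  69]]
```

```bash
python3 - <<'E'
from h import *
np.set_printoptions(precision=4,suppress=True,linewidth=200)
for v in (178,178.5,179): print(v,plane("top",311.3,v,.115), tri((284.2,191.2),(311.3,v)))
# roller centre line: top view edges at several rows -> colour mask
t=cv2.imread("pics/top0.png").astype(int); 
m=((t[:,:,2]-t[:,:,0])>4)&(t[:,:,2]>70)
P=[]
for r in range(158,177):
    c=np.where(m[r,295:325])[0]+295
    if len(c)>5: P.append((c.min(),c.max(),r)); 
print(P[::3])
A=np.array([plane("top",(a+b)/2,r,.0905) for a,b,r in P]); 
k=np.polyfit(A[:,0],A[:,1],1); print("roller axis yaw",np.arctan(k[0]),k, A[0],A[-1])
for x in (.56,.57,.58,.59): print(x,np.polyval(k,x))
# base corners
T=lambda x,y,s,x0,y0:(x/s+x0-.5,y/s+y0-.5)
C=np.array([plane("top",*T(*p,9,285,140),.012) for p in [(155,508),(366,452)]]);print(C,C.mean(0))
# side: eye centre line projection check
for c in [(.575,-.0145),(.58,-.0145),(.585,-.0145)]:
    print(c,[proj("side",(*c,z)) for z in (.117,.0605)],[proj("top",(*c,z)) for z in (.117,.0605)])
E
```

```text
178 [ 0.5592 -0.0176  0.115 ] (array([ 0.5585, -0.0178,  0.1161]), np.float64(0.0008612451973242769))
178.5 [ 0.5578 -0.0176  0.115 ] (array([ 0.5576, -0.0175,  0.1163]), np.float64(0.00036900974961222164))
179 [ 0.5564 -0.0176  0.115 ] (array([ 0.5568, -0.0173,  0.1164]), np.float64(0.0015986956938201639))
[(np.int64(303), np.int64(309), 159), (np.int64(302), np.int64(310), 162), (np.int64(302), np.int64(311), 165), (np.int64(303), np.int64(312), 168), (np.int64(304), np.int64(313), 171), (np.int64(305), np.int64(313), 174)]
roller axis yaw 0.18138512076881666 [ 0.1834 -0.1157] [ 0.6204 -0.0032  0.0905] [ 0.5739 -0.0081  0.0905]
0.56 -0.013019423635595412
0.57 -0.011185414866855911
0.58 -0.009351406098116397
0.59 -0.007517397329376882
[[ 0.5295  0.0139  0.012 ]
 [ 0.5468 -0.0565  0.012 ]] [ 0.5382 -0.0213  0.012 ]
(0.575, -0.0145) [array([277.2607, 190.0844]), array([277.8139, 211.6512])] [array([310.0367, 172.2026]), array([310.5602, 177.0708])]
(0.58, -0.0145) [array([275.4383, 189.7191]), array([276.0256, 211.2565])] [array([310.004 , 170.4253]), array([310.5288, 175.3815])]
(0.585, -0.0145) [array([273.6222, 189.3551]), array([274.2434, 210.8631])] [array([309.9714, 168.6511]), array([310.4974, 173.6951])]
```

```bash
cat >> h.py <<'E'
from scipy.spatial.transform import Rotation as Ro
def tool():
    s=bot.read_state(); q=s["tcp_rot"]; return s,np.array(s["tool_pos"]),Ro.from_quat([q[1],q[2],q[3],q[0]])
def want(pos,yaw,flip=1):
    """tool down (y=-Z), tool z = flip*(-sin yaw,cos yaw,0) (jaw along pick's y)"""
    y=np.array([0,0,-1.]); z=flip*np.array([-np.sin(yaw),np.cos(yaw),0]); x=np.cross(y,z)
    return np.array(pos),Ro.from_matrix(np.stack([x,y,z],1))
def delta(pos,yaw,flip=1):
    s,p,R=tool(); P,W=want(pos,yaw,flip)
    d=R.inv().apply(P-p)*100; r=(R.inv()*W).as_rotvec()
    return d,r
E
python3 - <<'E'
from h import *
np.set_printoptions(precision=3,suppress=True)
s,p,R=tool(); print(p); print(R.as_matrix()); print(s["joint_pos"])
for f in (1,-1): print(f,delta([.4294,.297,.23],-.01,f))
# straight pick handle ball location
print(tri((292,207.5),(245.3,219)))
# tray corners
for p in [(373,163),(464,177),(458,239),(367,221)]: print(plane("top",*p,.028))
E
python3 - <<'E'
import sys; sys.path.insert(0,'.')
E
python3 -c "
from h import *
crop('pics/top0.png','pics/t_tray.png',350,145,480,255,6,1.4)"
```

```text
[ 0.21  -0.508  0.204]
[[-0.924 -0.001  0.382]
 [-0.382  0.002 -0.924]
 [-0.    -1.    -0.002]]
[-1.282  0.088  1.372 -0.     1.684 -0.103]
1 (array([-51.023,  -2.417, -66.01 ]), array([ 0.   , -2.74 , -0.003]))
-1 (array([-51.023,  -2.417, -66.01 ]), array([0.002, 0.402, 0.   ]))
(array([0.444, 0.151, 0.166]), np.float64(0.00038218614371517097))
[ 0.622 -0.201  0.028]
[ 0.573 -0.468  0.028]
[ 0.39  -0.434  0.028]
[ 0.448 -0.175  0.028]
```

View pics/t_tray.png

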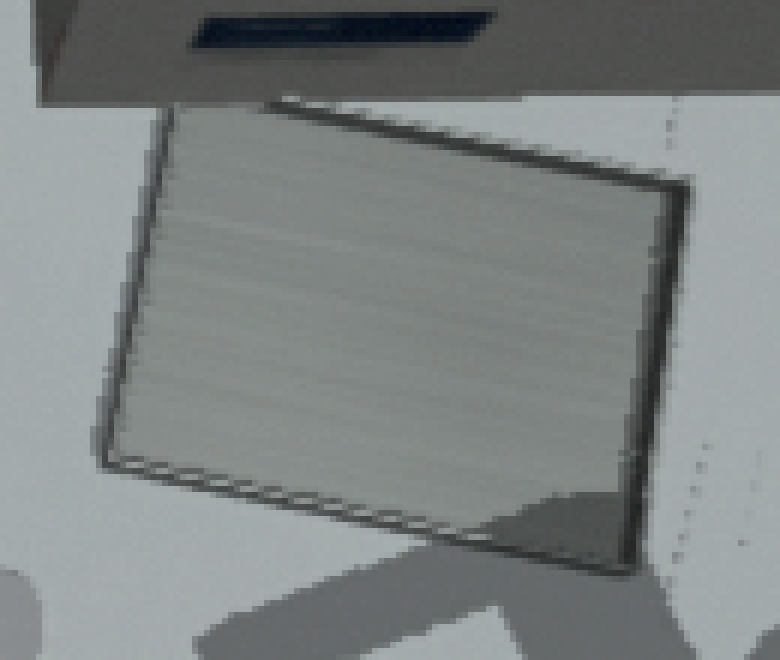

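Request:
send_rows(
  commands=[
    [[-2, -3, -2.6], [0, 0, 0], 9.4],
    [[-3.6, -3, -4.7], [0, 0, 0], 9.4],
    [[-3.6, 0, -4.7], [0, 0, 0], 9.4],
    [[-3.6, 0, -4.7], [0, 0, 0], 9.4],
    [[-3.6, 0, -4.7], [0, 0, 0], 9.4],
    [[-3.6, 0, -4.7], [0, 0, 0], 9.4],
    [[-3.6, 0, -4.7], [0, 0, 0], 9.4],
    [[-3.6, 0, -4.7], [0, 0, 0], 9.4],
    [[-3.6, 0, -4.7], [0, 0, 0], 9.4],
    [[-3.6, 0, -4.7], [0, 0, 0], 9.4],
  ],
)

```text
time_s: 1.35
tool_pos: [0.3584, 0.0499, 0.2638]
tcp_rot: [0.135, -0.133, 0.698, -0.691]
ft_force: [1.6, -0.6, -0.3]
width: 0.996
```

```bash
python3 - <<'E'
from h import *
np.set_printoptions(precision=3,suppress=True)
s,p,R=tool(); print(p,s["joint_pos"],s["time_s"])
for f in (1,-1): print(f,delta([.4294,.297,.24],-.01,f))
E
```

```text
[0.358 0.05  0.264] [-0.029 -0.344  1.639  0.011  1.846  1.164] 1.35
1 (array([-15.767,   2.636, -20.275]), array([-0.003, -2.75 , -0.014]))
-1 (array([-15.767,   2.636, -20.275]), array([ 0.01 ,  0.391, -0.002]))
```

Request:
send_rows(
  commands=[
    [[-3.2, 0, -4.0], [0, 0, 0], 9.4],
    [[-3.2, 0, -4.0], [0, 0, 0], 9.4],
    [[-3.2, 0, -4.0], [0, 0, 0], 9.4],
    [[-3.2, 0, -4.0], [0, 0, 0], 9.4],
    [[-2.4, 0, -3.4], [0, 0, 0], 9.4],
    [[0, 0, 0], [0, 0.13, 0], 9.4],
    [[0, 0, 0], [0, 0.13, 0], 9.4],
    [[0, 0, 0], [0, 0.13, 0], 9.4],
    [[0, 0, 0], [0, 0, 0], 9.4],
  ],
)

```text
time_s: 2.48
tool_pos: [0.4252, 0.2997, 0.2593]
tcp_rot: [-0.006, 0.0, 0.709, -0.706]
ft_force: [0.5, -0.7, 0.1]
width: 1.0
```

```bash
python3 - <<'E'
from h import *
np.set_printoptions(precision=3,suppress=True)
s,p,R=tool(); print(p,s["joint_pos"],s["time_s"])
print(delta([.4294,.297,.122],-.01,-1))
cv2.imwrite("pics/side1.png",cams.capture("side"));crop("pics/side1.png","pics/side1c.png",190,150,350,300,4.5)
E
```

```text
[0.425 0.3   0.259] [0.5   0.02  1.335 0.008 1.792 2.082] 2.475
(array([-0.543, 13.728,  0.327]), array([0.004, 0.   , 0.009]))
```

View pics/side1c.png

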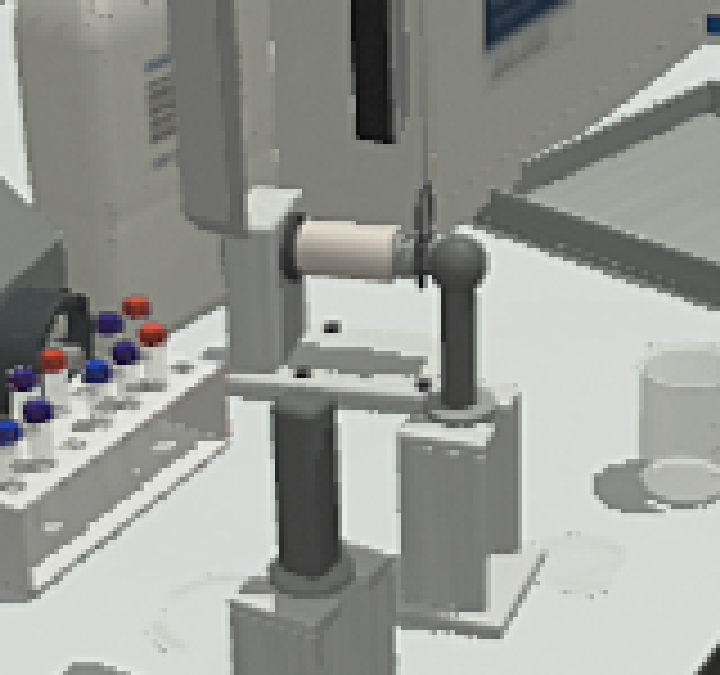

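The side view shows the open fingers straddling the pick's line at crop (305,450), with the near finger tip at about (215,225) and the far pad at (375,135). I'm descending now.

Request:
send_rows(
  commands=[
    [[-0.5, 3.5, 0.3], [0, 0, 0], 9.4],
    [[0, 3.5, 0], [0, 0, 0], 9.4],
    [[0, 3.5, 0], [0, 0, 0], 9.4],
    [[0, 2.5, 0], [0, 0, 0], 9.4],
    [[0, 0.7, 0], [0, 0, 0], 9.4],
    [[0, 0, 0], [0, 0, 0], 9.4],
  ],
)

```text
time_s: 3.28
tool_pos: [0.4298, 0.2969, 0.1194]
tcp_rot: [-0.002, -0.003, 0.709, -0.705]
ft_force: [-0.3, 1.0, 0.5]
width: 1.0
```

```bash
python3 - <<'E'
from h import *
np.set_printoptions(precision=3,suppress=True)
print(delta([.4294,.297,.122],-.01,-1))
cv2.imwrite("pics/side2.png",cams.capture("side"));crop("pics/side2.png","pics/side2c.png",190,180,330,300,5)
cv2.imwrite("pics/top2.png",cams.capture("top"));crop("pics/top2.png","pics/top2c.png",150,180,280,260,6,1.4)
E
```

```text
(array([ 0.038, -0.259, -0.012]), array([0.006, 0.011, 0.006]))
```

View pics/side2c.png

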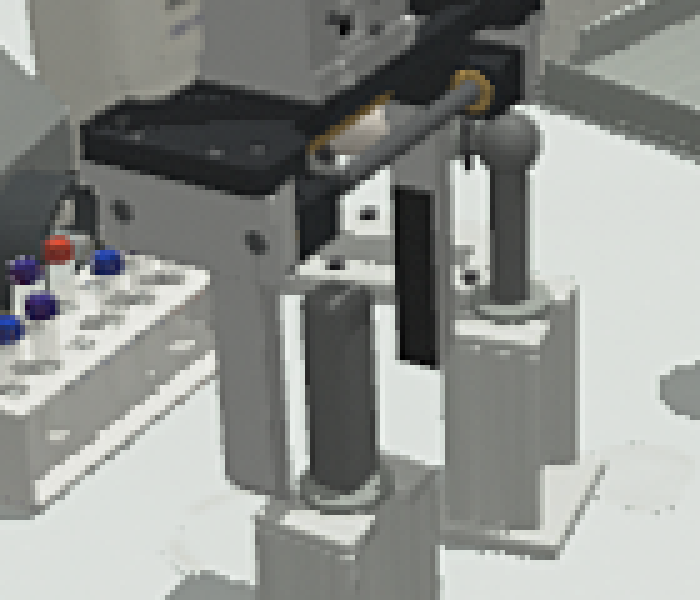

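View pics/top2c.png

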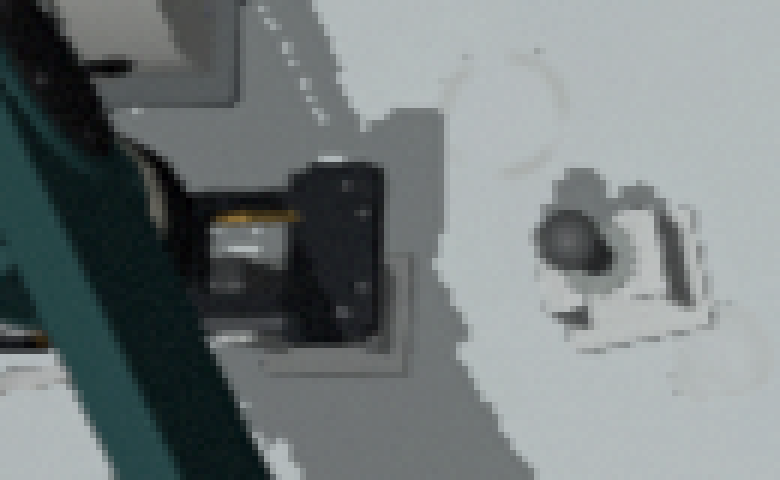

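The handle (side crop (340,390)) stands between the fingers, clear of both, and the finger tips are above the collar. I'm closing.

Request:
send_rows(
  commands=[
    [[0, 0, 0], [0, 0, 0], 1.5],
    [[0, 0, 0], [0, 0, 0], 1.5],
    [[0, 0, 0], [0, 0, 0], 1.5],
    [[0, 0, 0], [0, 0, 0], 1.5],
    [[0, 0, 0], [0, 0, 0], 1.5],
    [[0, 0, 0], [0, 0, 0], 1.5],
    [[0, 0, 0], [0, 0, 0], 1.5],
    [[0, 0, 0], [0, 0, 0], 1.5],
  ],
  squeeze=45,
)

```text
time_s: 4.38
tool_pos: [0.4319, 0.2981, 0.1238]
tcp_rot: [0.001, -0.0, 0.71, -0.704]
ft_force: [-0.5, -1.0, -0.6]
width: 0.212
```

Request:
send_rows(
  commands=[
    [[0, -1, 0], [0, 0, 0], 1.5],
    [[0, -3, 0], [0, 0, 0], 1.5],
    [[0, -4, 0], [0, 0, 0], 1.5],
    [[0, -4, 0], [0, 0, 0], 1.5],
    [[0, -3, 0], [0, 0, 0], 1.5],
    [[0, 0, 0], [0, 0, 0], 1.5],
  ],
)

```text
time_s: 5.12
tool_pos: [0.4314, 0.2964, 0.2797]
tcp_rot: [0.0, -0.001, 0.71, -0.704]
ft_force: [-0.2, 0.6, -0.1]
width: 0.213
```

```bash
python3 - <<'E'
from h import *
np.set_printoptions(precision=4,suppress=True)
for _ in range(2):
    s,p,R=tool(); print(p,s["joint_pos"],s["time_s"],s["width"])
    cv2.imwrite("pics/side3.png",cams.capture("side"))
crop("pics/side3.png","pics/side3c.png",190,170,330,310,4)
cv2.imwrite("pics/top3.png",cams.capture("top"));crop("pics/top3.png","pics/top3c.png",120,170,280,270,5,1.4)
E
```

```text
[0.4314 0.2964 0.2797] [0.4882 0.0212 1.2942 0.0084 1.822  2.0597] 5.125 0.2128725112930464
[0.4308 0.2961 0.2778] [0.4882 0.0221 1.2971 0.0084 1.8215 2.0597] 5.175 0.21170427431029457
```

View pics/side3c.png

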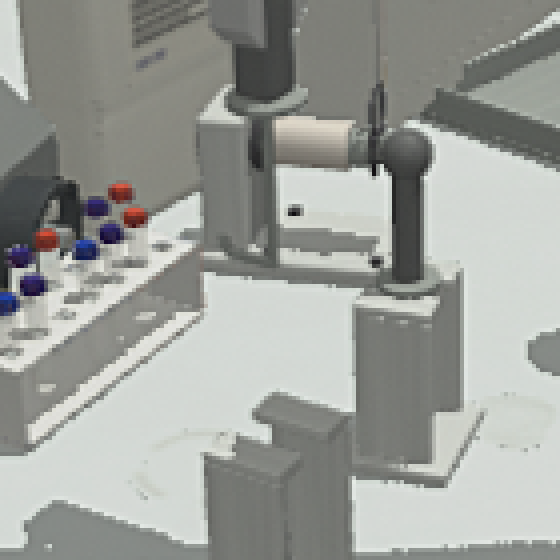

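View pics/top3c.png

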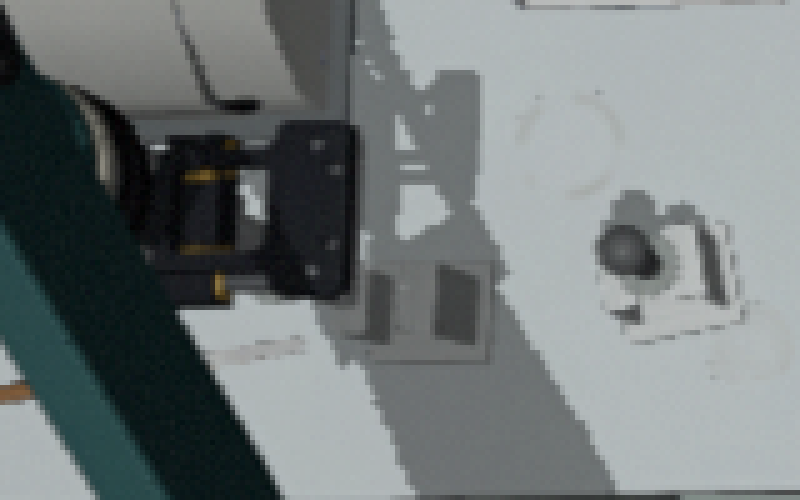

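The pick hangs upright in the grip. Its elbow is at side pixel (258,235.5) and its toe runs left, so along +x, to the tip at (246,229). The straight pick is untouched. I'll check the elbow against the geometry.

```bash
python3 - <<'E'
from h import *
np.set_printoptions(precision=4,suppress=True)
s,p,R=tool(); print(p); M=R.as_matrix(); print(M); yaw=np.arctan2(-M[1,0],-M[0,0]); print("yaw(-x tool)",yaw)
e=p-[0,0,.101]; 
tip=e+np.array([.027*np.cos(yaw),.027*np.sin(yaw),.008])
print(e,"elbow px",proj("side",e),"tip",proj("side",tip))
print("collar ctr",proj("side",e+[0,0,.072]))
crop("pics/side3.png","pics/side3d.png",235,185,275,245,10)
E
```

```text
[0.4298 0.2956 0.2748]
[[-1.     -0.008   0.0013]
 [-0.0014  0.0049 -1.    ]
 [ 0.008  -1.     -0.0049]]
yaw(-x tool) 0.0013512224860273763
[0.4298 0.2956 0.1738] elbow px [258.3353 236.6113] tip [244.5546 229.0514]
collar ctr [256.5855 197.1811]
```

View pics/side3d.png

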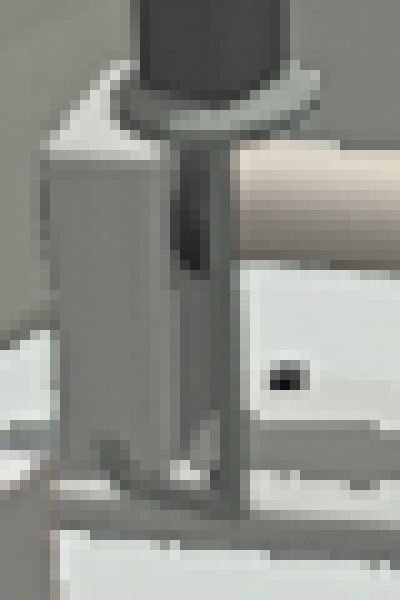

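Request:
send_rows(
  commands=[
    [[-1, -3, 0], [0, 0, 0], 1.5],
    [[-1.5, -3, 0], [0, 0, 0], 1.5],
    [[-1, 0, 4], [0, 0, 0], 1.5],
    [[-1, 0, 5.5], [0, 0, 0], 1.5],
    [[-1, 0, 5.5], [0, -0.09, 0], 1.5],
    [[-1, 0, 5.5], [0, -0.09, 0], 1.5],
    [[-1, 0, 5.5], [0, -0.09, 0], 1.5],
    [[0, 0, 4], [0, 0, 0], 1.5],
    [[0, 0, 0], [0, 0, 0], 1.5],
  ],
)

```text
time_s: 6.4
tool_pos: [0.5297, -0.008, 0.3101]
tcp_rot: [0.083, -0.117, 0.701, -0.698]
ft_force: [0.5, 0.2, -1.1]
width: 0.21
```

```bash
python3 - <<'E'
from h import *
np.set_printoptions(precision=3,suppress=True)
s,p,R=tool(); print(p,s["joint_pos"],s["time_s"])
print(delta([.5143,-.0298,.215],.277,-1))
E
```

```text
[ 0.53  -0.008  0.31 ] [-0.117  0.083  1.17  -0.009  1.935  1.167] 6.4
(array([1.648, 9.577, 1.764]), array([0.011, 0.007, 0.047]))
```

Request:
send_rows(
  commands=[
    [[1.6, 0, 1.7], [0.01, 0, 0.045], 1.5],
    [[0, 3, 0], [0, 0, 0], 1.5],
    [[0, 4, 0], [0, 0, 0], 1.5],
    [[0, 1.5, 0], [0, 0, 0], 1.5],
    [[0, 0, 0], [0, 0, 0], 1.5],
    [[0, 0, 0], [0, 0, 0], 1.5],
  ],
)

```text
time_s: 7.15
tool_pos: [0.5161, -0.0245, 0.2182]
tcp_rot: [0.098, -0.105, 0.702, -0.698]
ft_force: [0.0, -0.6, -1.2]
width: 0.211
```

```bash
python3 - <<'E'
from h import *
np.set_printoptions(precision=3,suppress=True)
s,p,R=tool(); print(p,s["qvel"],s["time_s"])
cv2.imwrite("pics/side4.png",cams.capture("side"));crop("pics/side4.png","pics/side4c.png",240,140,340,240,6)
s,p,R=tool(); print(p,s["ft_force"])
cv2.imwrite("pics/top4.png",cams.capture("top"));crop("pics/top4.png","pics/top4c.png",250,130,380,230,6,1.4)
s,p,R=tool(); print(p)
print(delta([.5143,-.0298,.199],.277,-1))
E
```

```text
[ 0.516 -0.024  0.218] [ 0.005 -0.001  0.     0.002 -0.     0.001] 7.15
[ 0.516 -0.025  0.218] [ 0.075 -0.567 -1.41 ]
[ 0.516 -0.025  0.219]
(array([0.325, 1.959, 0.445]), array([0.007, 0.011, 0.007]))
```

View pics/side4c.png

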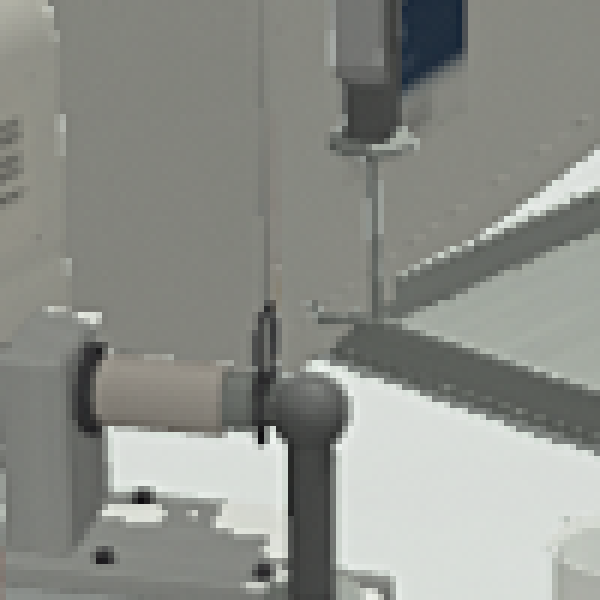

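View pics/top4c.png

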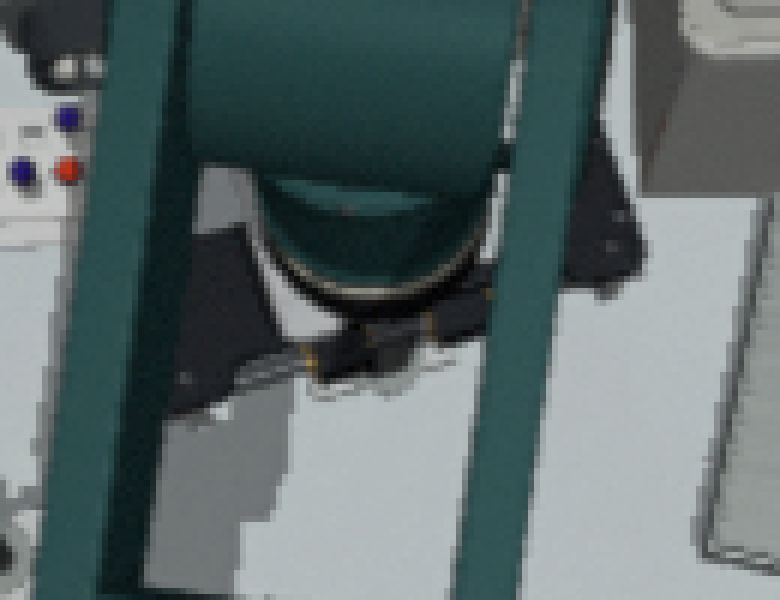

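The side view shows the elbow at (303,193), the tip at (292.5,191) and the ring eye at (284,196). The top view is blocked by the arm. Next I compare these with the prediction.

```bash
python3 - <<'E'
from h import *
np.set_printoptions(precision=2,suppress=True)
s,p,R=tool(); M=R.as_matrix(); a=-M[:,0]
for off in (.098,.101): 
    e=p+M[:,1]*off; tip=e+a*.027+[0,0,.008]; print(off,e,"elbow",proj("side",e),"tip",proj("side",tip),"collar",proj("side",e+[0,0,.074]))
E=np.array([.5576,-.0175,.1005]); print("eye",proj("side",E), proj("side",E+[0,0,.0165]),proj("side",E-[0,0,.04]))
crop("pics/side4.png","pics/side4d.png",275,155,315,215,10)
E
```

```text
0.098 [ 0.52 -0.02  0.12] elbow [301.39 191.67] tip [290.05 187.78] collar [301.26 161.69]
0.101 [ 0.52 -0.02  0.12] elbow [301.4  192.85] tip [290.08 188.97] collar [301.28 162.94]
eye [284.4  197.34] [284.28 190.93] [284.7  212.56]
```

View pics/side4d.png

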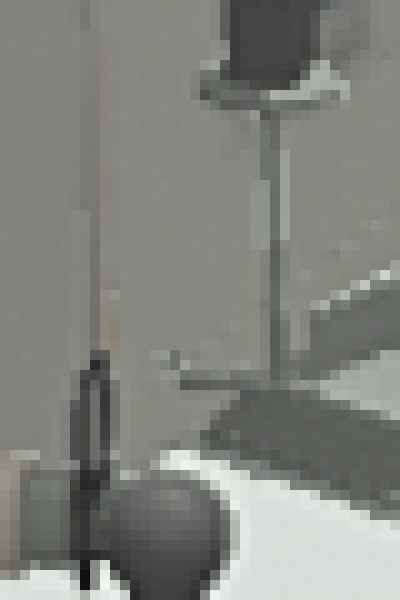

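Request:
send_rows(
  commands=[
    [[0.3, 1.0, 0.45], [0, 0, 0], 1.5],
    [[0, 1.0, 0], [0, 0, 0], 1.5],
    [[0, 0, 0], [0, 0, 0], 1.5],
    [[0, 0, 0], [0, 0, 0], 1.5],
  ],
)

```text
time_s: 7.75
tool_pos: [0.5153, -0.0305, 0.199]
tcp_rot: [0.1, -0.103, 0.702, -0.698]
ft_force: [0.2, 0.7, -0.8]
width: 0.21
```

```bash
python3 - <<'E'
from h import *
np.set_printoptions(precision=3,suppress=True)
cv2.imwrite("pics/side5.png",cams.capture("side"));crop("pics/side5.png","pics/side5d.png",270,155,320,215,10)
s,p,R=tool(); print(p,s["time_s"])
print(delta([.5422,-.0219,.199],.277,-1))
E
```

```text
[ 0.515 -0.03   0.199] 7.8
(array([-2.825, -0.027, -0.059]), array([0.006, 0.011, 0.005]))
```

View pics/side5d.png

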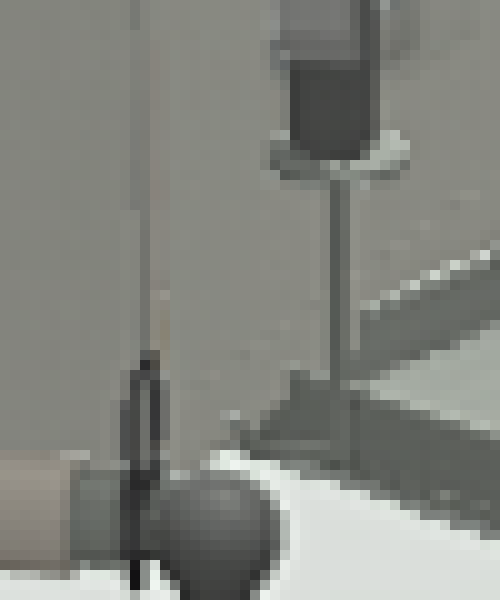

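Request:
send_rows(
  commands=[
    [[-0.7, 0, 0], [0, 0, 0], 1.5],
    [[-0.7, 0, 0], [0, 0, 0], 1.5],
    [[-0.7, 0, -0.05], [0, 0, 0], 1.5],
    [[-0.6, 0, 0], [0, 0, 0], 1.5],
    [[0, 0, 0], [0, 0, 0], 1.5],
    [[0, 0, 0], [0, 0, 0], 1.5],
  ],
)

```text
time_s: 8.55
tool_pos: [0.5437, -0.0215, 0.1992]
tcp_rot: [0.1, -0.103, 0.701, -0.698]
ft_force: [0.1, 0.8, -1.0]
width: 0.212
```

```bash
python3 - <<'E'
from h import *
np.set_printoptions(precision=3,suppress=True)
cv2.imwrite("pics/side6.png",cams.capture("side"));crop("pics/side6.png","pics/side6d.png",265,155,315,215,10)
s,p,R=tool(); print(p,s["time_s"],s["ft_force"])
print(delta([.5422,-.0219,.199],.277,-1))
M=R.as_matrix(); e=p+M[:,1]*.101; print(proj("side",e),proj("side",e-M[:,0]*.027+[0,0,.008]))
E
```

```text
[ 0.544 -0.021  0.199] 8.6 [-0.53  -0.673 -1.043]
(array([ 0.151,  0.014, -0.003]), array([0.005, 0.011, 0.004]))
[290.464 198.812] [279.307 194.936]
```

View pics/side6d.png

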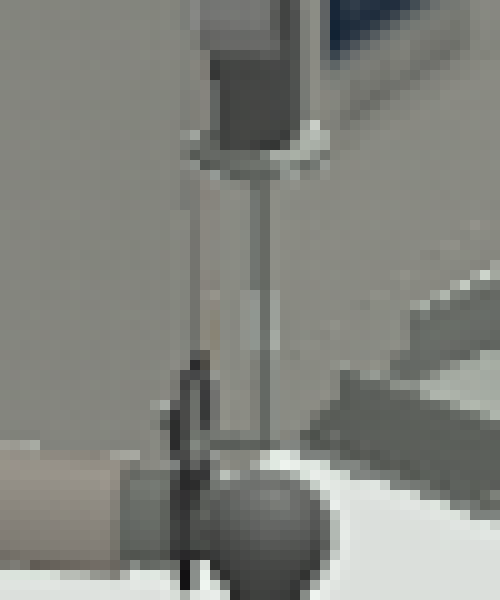

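Side view: the shank is at col 290.6, the toe at row 199, and the tip (281,195) shows beyond the eye loop at col 284. The toe is through the eye and no force has built up. I'm lifting slowly.

Request:
send_rows(
  commands=[
    [[0, -0.6, 0], [0, 0, 0], 1.5],
    [[0, -0.6, 0], [0, 0, 0], 1.5],
    [[0, -0.5, 0], [0, 0, 0], 1.5],
    [[0, -0.5, 0], [0, 0, 0], 1.5],
  ],
)

```text
time_s: 9.1
tool_pos: [0.5421, -0.0217, 0.2199]
tcp_rot: [0.098, -0.105, 0.702, -0.698]
ft_force: [-0.3, 0.6, -4.7]
width: 0.21
```

```bash
python3 - <<'E'
from h import *
np.set_printoptions(precision=3,suppress=True)
s,p,R=tool(); print(p,s["time_s"],s["ft_force"],s["torque"])
cv2.imwrite("pics/side7.png",cams.capture("side"));crop("pics/side7.png","pics/side7d.png",265,155,315,215,10)
E
```

```text
[ 0.542 -0.022  0.22 ] 9.1 [-0.268  0.628 -4.728] [ 0.011  0.069 -0.03 ]
```

View pics/side7d.png

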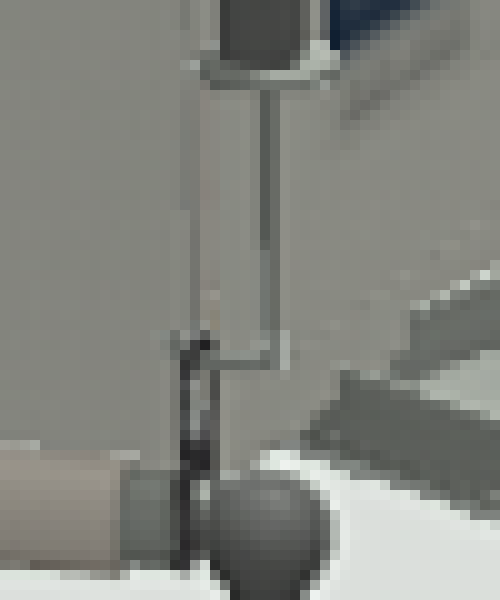

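The toe is hooked under the top of the eye, with the loop top at side pixel (284.5,188.5) and the ring rising. The force is −4.7 N, as expected, so I continue straight up.

Request:
send_rows(
  commands=[
    [[0, -0.6, 0], [0, 0, 0], 1.5],
    [[0, -0.6, 0], [0, 0, 0], 1.5],
    [[0, -0.6, 0], [0, 0, 0], 1.5],
    [[0, -0.6, 0], [0, 0, 0], 1.5],
    [[0, -0.6, 0], [0, 0, 0], 1.5],
    [[0, -0.6, 0], [0, 0, 0], 1.5],
    [[0, -1, 0], [0, 0, 0], 1.5],
    [[0, 0, 0], [0, 0, 0], 1.5],
  ],
)

```text
time_s: 10.15
tool_pos: [0.5442, -0.0221, 0.274]
tcp_rot: [0.101, -0.102, 0.701, -0.699]
ft_force: [-0.1, -0.5, -0.9]
width: 0.21
```

```bash
python3 - <<'E'
from h import *
np.set_printoptions(precision=3,suppress=True)
s,p,R=tool(); print(p,s["time_s"],s["ft_force"],s["torque"]); print(R.as_matrix())
cv2.imwrite("pics/side8.png",cams.capture("side"));crop("pics/side8.png","pics/side8d.png",260,140,320,215,8)
E
```

```text
[ 0.544 -0.022  0.274] 10.15 [-0.11  -0.499 -0.868] [-0.01  -0.018  0.012]
[[-0.959 -0.001  0.284]
 [-0.284  0.003 -0.959]
 [ 0.    -1.    -0.004]]
```

View pics/side8d.png

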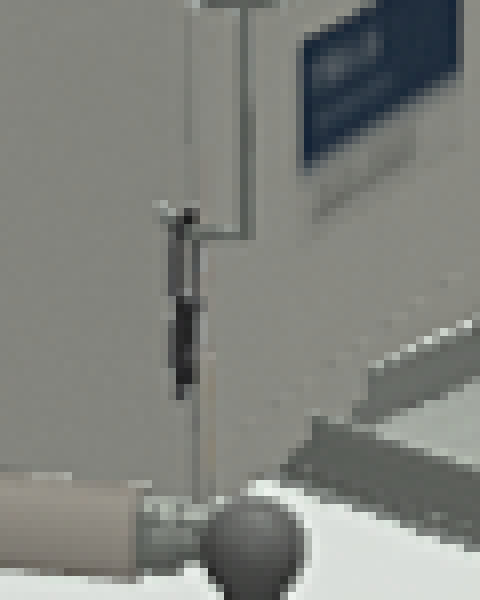

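The ring is off the shaft and hangs on the hook, loop top at side pixel (284,166) and body down to row 190, and the force has dropped to about zero. Next I plan the tray move and check the clearance to the bath.

```bash
python3 - <<'E'
from h import *
np.set_printoptions(precision=3,suppress=True)
print("bath front foot",plane("top",400,161.5,0),plane("top",440,161,0))
C=np.array([plane("top",*p,.028) for p in [(367.2,222.5),(455.8,240.3),(465,175.8)]]); print(C)
print("sizes",np.linalg.norm(C[1]-C[0]),np.linalg.norm(C[2]-C[1]),"centre",(C[0]+C[2])/2)
d=C[0]-C[1]; print("tray yaw",np.arctan2(-d[0],d[1]))
print(delta([.49,-.315,.26],.277,-1))
print(proj("top",[.51,-.31,.01]),proj("side",[.51,-.31,.01]))
E
```

```text
bath front foot [ 0.632 -0.288  0.   ] [ 0.631 -0.411  0.   ]
[[ 0.444 -0.176  0.028]
 [ 0.387 -0.428  0.028]
 [ 0.576 -0.472  0.028]]
sizes 0.2583886752233096 0.19457530658481062 centre [ 0.51  -0.324  0.028]
tray yaw -0.22263299261608727
(array([13.492,  1.243, 26.561]), array([0.004, 0.011, 0.001]))
[410.507 200.063] [348.518 193.465]
```

Request:
send_rows(
  commands=[
    [[0.5, -0.3, 1], [0, 0, 0], 1.5],
    [[1, 0, 2], [0, 0, 0], 1.5],
    [[1.35, 0, 2.7], [0, 0, 0], 1.5],
    [[1.5, 0, 3], [0, 0, 0], 1.5],
    [[1.5, 0, 3], [0, 0, 0], 1.5],
    [[1.5, 0, 3], [0, 0, 0], 1.5],
    [[1.5, 0, 3], [0, 0, 0], 1.5],
    [[1.5, 0, 3], [0, 0, 0], 1.5],
    [[1.3, 0, 2.4], [0, 0, 0], 1.5],
    [[0.8, 0, 1.6], [0, 0, 0], 1.5],
    [[0.4, 0, 0.8], [0, 0, 0], 1.5],
    [[0, 0, 0], [0, 0, 0], 1.5],
    [[0, 0, 0], [0, 0, 0], 1.5],
  ],
)

```text
time_s: 11.82
tool_pos: [0.4875, -0.3166, 0.2724]
tcp_rot: [0.098, -0.104, 0.702, -0.698]
ft_force: [0.3, 0.3, -1.1]
width: 0.21
```

```bash
python3 - <<'E'
from h import *
np.set_printoptions(precision=3,suppress=True)
s,p,R=tool(); print(p,s["time_s"],s["ft_force"],s["joint_pos"]); 
print(delta([.49,-.315,.17],.277,-1))
cv2.imwrite("pics/side9.png",cams.capture("side"));crop("pics/side9.png","pics/side9d.png",300,120,430,220,6)
cv2.imwrite("pics/top9.png",cams.capture("top"));crop("pics/top9.png","pics/top9d.png",340,130,480,250,5,1.4)
E
```

```text
[ 0.487 -0.317  0.272] 11.825 [ 0.262  0.345 -1.104] [-0.672  0.164  1.154 -0.002  1.834  0.612]
(array([-0.366, 10.233,  0.002]), array([0.008, 0.009, 0.008]))
```

View pics/side9d.png

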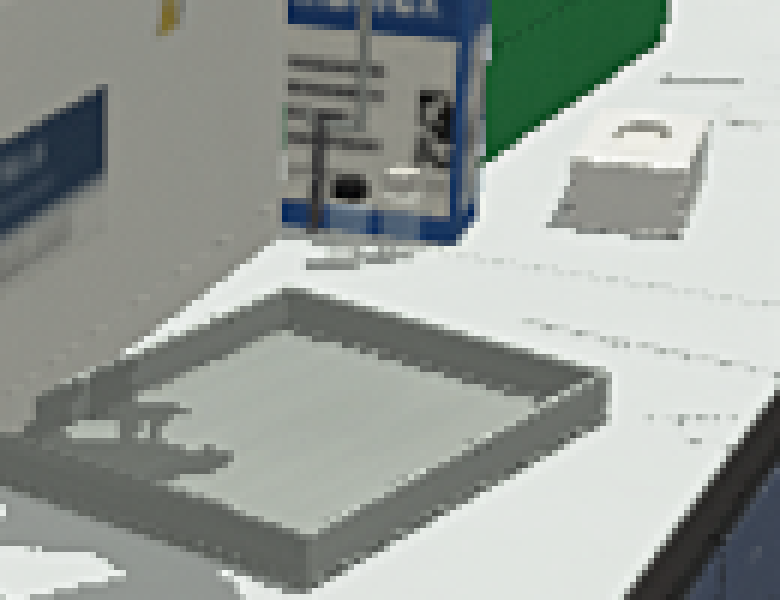

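View pics/top9d.png

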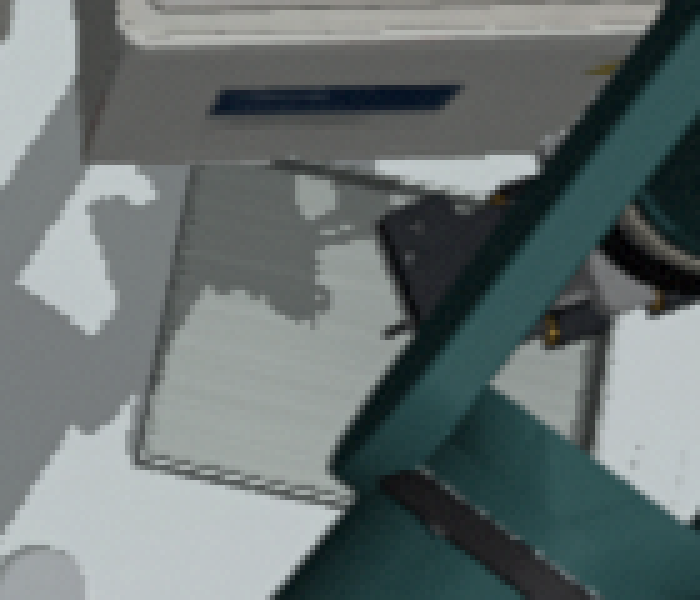

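The ring still hangs on the hook at side crop (318,170), and the gripper is above the tray with the bath clear. I'm lowering.

Request:
send_rows(
  commands=[
    [[-0.3, 1, 0], [0, 0, 0], 1.5],
    [[0, 2, 0], [0, 0, 0], 1.5],
    [[0, 2.5, 0], [0, 0, 0], 1.5],
    [[0, 2.5, 0], [0, 0, 0], 1.5],
    [[0, 1.5, 0], [0, 0, 0], 1.5],
    [[0, 0.8, 0], [0, 0, 0], 1.5],
    [[0, 0, 0], [0, 0, 0], 1.5],
    [[0, 0, 0], [0, 0, 0], 1.5],
  ],
)

```text
time_s: 12.92
tool_pos: [0.4918, -0.3117, 0.1655]
tcp_rot: [0.1, -0.105, 0.702, -0.698]
ft_force: [0.2, 0.2, -1.3]
width: 0.21
```

```bash
python3 - <<'E'
from h import *
np.set_printoptions(precision=3,suppress=True)
s,p,R=tool(); print(p,s["time_s"],s["ft_force"]); 
cv2.imwrite("pics/side10.png",cams.capture("side"));crop("pics/side10.png","pics/side10d.png",315,130,395,210,7)
E
```

```text
[ 0.492 -0.312  0.165] 12.925 [ 0.219  0.227 -1.256]
```

View pics/side10d.png

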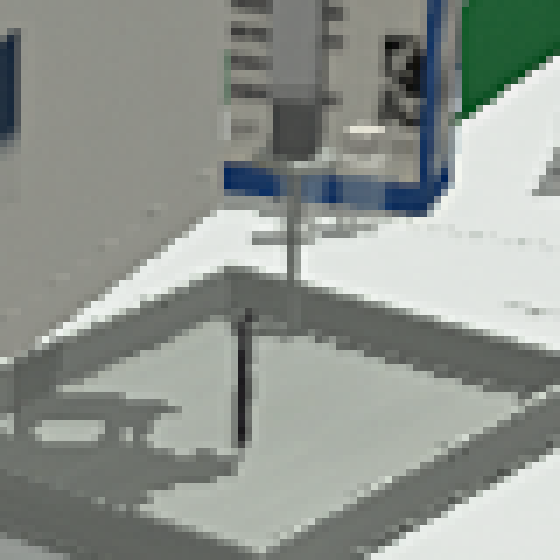

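Request:
send_rows(
  commands=[
    [[0, 0.7, 0], [0, 0, 0], 1.5],
    [[0, 0.7, 0], [0, 0, 0], 1.5],
    [[0, 0.7, 0], [0, 0, 0], 1.5],
    [[0, 0, 0], [0, 0, 0], 1.5],
  ],
)

```text
time_s: 13.48
tool_pos: [0.4922, -0.3122, 0.1446]
tcp_rot: [0.101, -0.104, 0.701, -0.698]
ft_force: [-0.0, 0.4, -0.4]
width: 0.209
```

```bash
python3 - <<'E'
from h import *
np.set_printoptions(precision=3,suppress=True)
s,p,R=tool(); print(p,s["time_s"],s["ft_force"]); 
cv2.imwrite("pics/side11.png",cams.capture("side"));crop("pics/side11.png","pics/side11d.png",325,150,385,210,9)
E
```

```text
[ 0.492 -0.312  0.145] 13.475 [-0.002  0.429 -0.445]
```

View pics/side11d.png

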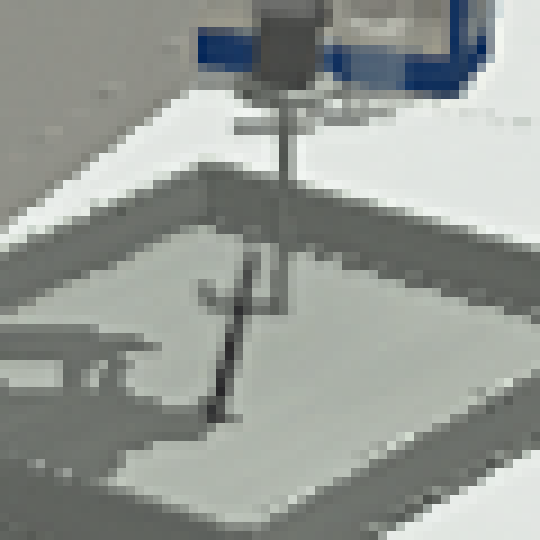

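The ring stands on the tray floor with its foot at side crop (215,415). It leans toward the shank, and the toe is free under the eye's top. I'll withdraw quickly, straight back.

Request:
send_rows(
  commands=[
    [[6, 0, 0], [0, 0, 0], 1.5],
    [[2, 0, 0], [0, 0, 0], 1.5],
    [[0, 0, 0], [0, 0, 0], 1.5],
    [[0, 0, 0], [0, 0, 0], 1.5],
  ],
)

```text
time_s: 14.02
tool_pos: [0.4161, -0.3361, 0.146]
tcp_rot: [0.103, -0.104, 0.7, -0.699]
ft_force: [1.3, -0.3, -0.7]
width: 0.209
```

```bash
python3 - <<'E'
from h import *
np.set_printoptions(precision=3,suppress=True)
s,p,R=tool(); print(p,s["time_s"],s["ft_force"]); 
cv2.imwrite("pics/side12.png",cams.capture("side"));crop("pics/side12.png","pics/side12d.png",310,150,410,225,7)
E
```

```text
[ 0.416 -0.336  0.146] 14.025 [ 1.288 -0.267 -0.735]
```

View pics/side12d.png

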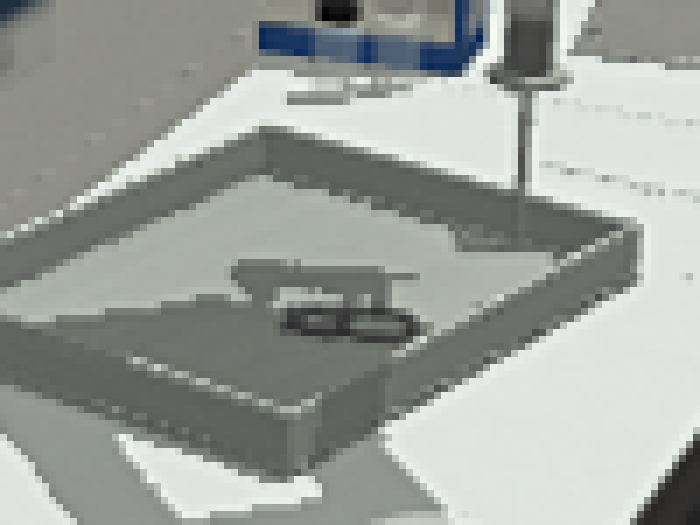

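The ring lies flat inside the tray at side crop (350,322), i.e. pixel (360,196), and the hook is clear of it. I'm rising before carrying the pick back.

Request:
send_rows(
  commands=[
    [[0, -3, 0], [0, 0, 0], 1.5],
    [[0, -5, 0], [0, 0, 0], 1.5],
    [[0, -5, 0], [0, 0, 0], 1.5],
    [[0, -5, 0], [0, 0, 0], 1.5],
    [[0, -2.5, -3], [0, 0, 0], 1.5],
    [[0, 0, -5], [0, 0, 0], 1.5],
    [[0, 0, -6], [0, 0, 0], 1.5],
    [[0, 0, -6], [0, 0, 0], 1.5],
    [[0, 0, -6], [0, 0, 0], 1.5],
    [[0, 0, -6], [0, 0, 0], 1.5],
  ],
)

```text
time_s: 15.32
tool_pos: [0.329, -0.0211, 0.358]
tcp_rot: [0.108, -0.105, 0.701, -0.697]
ft_force: [0.4, 0.3, -0.4]
width: 0.212
```

```bash
python3 - <<'E'
from h import *
np.set_printoptions(precision=3,suppress=True)
s,p,R=tool(); print(p,s["time_s"],s["ft_force"],s["joint_pos"]); 
print(delta([.4305,.2965,.29],0.002,-1))
E
```

```text
[ 0.329 -0.021  0.358] 15.325 [ 0.391  0.322 -0.378] [-0.245 -0.38   1.476  0.009  2.044  1.028]
(array([-19.094,   7.054, -27.273]), array([ 0.007,  0.3  , -0.004]))
```

Request:
send_rows(
  commands=[
    [[-3, 0, -4.4], [0, 0, 0], 1.5],
    [[-3.2, 0, -4.6], [0, 0, 0], 1.5],
    [[-3.2, 0, -4.6], [0, 0, 0], 1.5],
    [[-3.2, 0, -4.6], [0, 0, 0], 1.5],
    [[-3.2, 0, -4.6], [0, 0, 0], 1.5],
    [[-2, 0, -3], [0, 0.1, 0], 1.5],
    [[0, 0, 0], [0, 0.1, 0], 1.5],
    [[0, 0, 0], [0, 0.1, 0], 1.5],
    [[0, 0, 0], [0, 0, 0], 1.5],
  ],
)

```text
time_s: 16.45
tool_pos: [0.4213, 0.3029, 0.363]
tcp_rot: [0.01, -0.001, 0.71, -0.704]
ft_force: [0.0, 0.2, -0.3]
width: 0.21
```

```bash
python3 - <<'E'
from h import *
np.set_printoptions(precision=3,suppress=True)
s,p,R=tool(); print(p,s["time_s"],s["joint_pos"]); 
print(delta([.4305,.2965,.26],0.002,-1))
E
```

```text
[0.421 0.303 0.363] 16.45 [0.513 0.029 1.121 0.002 1.976 2.069]
(array([-0.783, 10.301,  0.751]), array([ 0.009,  0.013, -0.012]))
```

Request:
send_rows(
  commands=[
    [[-0.8, 2, 0.7], [0.01, 0.01, -0.01], 1.5],
    [[0, 3, 0], [0, 0, 0], 1.5],
    [[0, 2.5, 0], [0, 0, 0], 1.5],
    [[0, 0, 0], [0, 0, 0], 1.5],
    [[0, 0, 0], [0, 0, 0], 1.5],
  ],
)

```text
time_s: 17.08
tool_pos: [0.4313, 0.2947, 0.282]
tcp_rot: [-0.003, 0.003, -0.706, 0.709]
ft_force: [-0.1, -0.5, -0.8]
width: 0.207
```

```bash
python3 - <<'E'
from h import *
np.set_printoptions(precision=3,suppress=True)
s,p,R=tool(); print(p,s["time_s"]); 
print(delta([.4305,.2965,.24],0.002,-1))
cv2.imwrite("pics/side13.png",cams.capture("side"));crop("pics/side13.png","pics/side13d.png",210,170,310,310,4.2)
cv2.imwrite("pics/top13.png",cams.capture("top"));crop("pics/top13.png","pics/top13d.png",340,140,480,250,5,1.4)
s,p,R=tool(); M=R.as_matrix(); e=p+M[:,1]*.101; print(e,proj("side",e),proj("side",e-M[:,0]*.027+[0,0,.008]))
E
```

```text
[0.431 0.295 0.282] 17.075
(array([ 0.074,  4.194, -0.197]), array([-0.004,  0.006,  0.001]))
[0.431 0.295 0.181] [257.728 232.167] [243.869 224.678]
```

View pics/side13d.png

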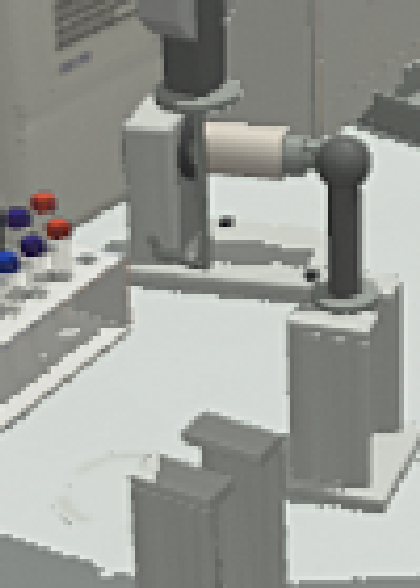

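View pics/top13d.png

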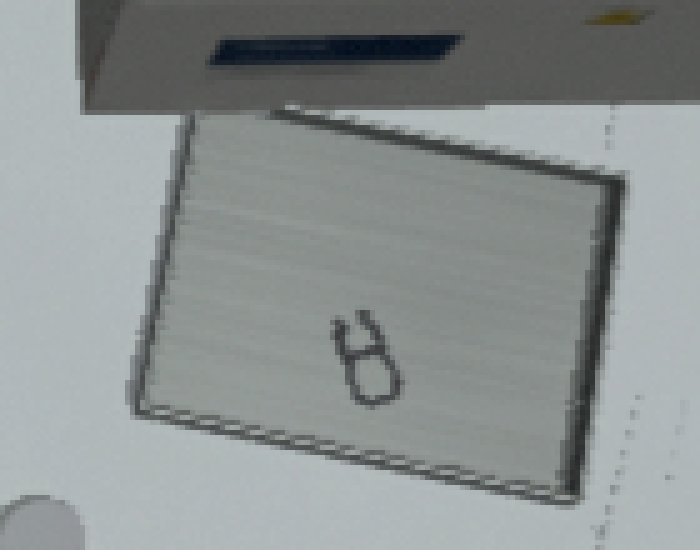

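The top view shows the ring lying flat well inside the tray around (414,212). The side view shows the hook's elbow at (259,233) above the stand gap, with the toe along +x. I'm descending toward the rails.

Request:
send_rows(
  commands=[
    [[0, 2, -0.2], [0, 0, 0], 1.5],
    [[0, 3, 0], [0, 0, 0], 1.5],
    [[0, 2, 0], [0, 0, 0], 1.5],
    [[0, 0, 0], [0, 0, 0], 1.5],
    [[0, 0, 0], [0, 0, 0], 1.5],
  ],
)

```text
time_s: 17.8
tool_pos: [0.4349, 0.2984, 0.2182]
tcp_rot: [0.007, 0.001, 0.708, -0.706]
ft_force: [-0.5, 0.1, -0.7]
width: 0.211
```

```bash
python3 - <<'E'
from h import *
np.set_printoptions(precision=3,suppress=True)
s,p,R=tool(); print(p,s["time_s"],s["ft_force"]); 
print(delta([.4305,.2965,.125],0.002,-1))
cv2.imwrite("pics/side14.png",cams.capture("side"));crop("pics/side14.png","pics/side14d.png",225,210,305,310,6)
E
```

```text
[0.435 0.298 0.218] 17.8 [-0.55   0.054 -0.681]
(array([0.553, 9.314, 0.21 ]), array([ 0.003,  0.007, -0.012]))
```

View pics/side14d.png

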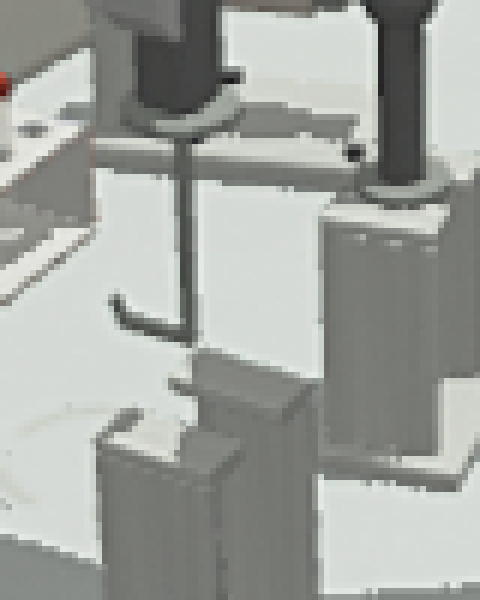

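Request:
send_rows(
  commands=[
    [[0.5, 1, 0.2], [0, 0, 0], 1.5],
    [[0, 0.8, 0], [0, 0, 0], 1.5],
    [[0, 0, 0], [0, 0, 0], 1.5],
    [[0, 0, 0], [0, 0, 0], 1.5],
  ],
)

```text
time_s: 18.35
tool_pos: [0.4304, 0.2966, 0.2009]
tcp_rot: [0.008, 0.002, 0.709, -0.706]
ft_force: [-0.8, 0.1, -0.5]
width: 0.214
```

```bash
python3 - <<'E'
from h import *
np.set_printoptions(precision=3,suppress=True)
cv2.imwrite("pics/side15.png",cams.capture("side"));crop("pics/side15.png","pics/side15d.png",230,230,290,310,7.5)
for _ in range(2):
    s,p,R=tool(); print(p,s["time_s"],s["ft_force"]); cams.capture("side")
print(delta([.4305,.2965,.125],0.002,-1))
M=R.as_matrix(); e=p+M[:,1]*.101; print(e,proj("side",e))
E
```

```text
[0.43  0.297 0.201] 18.4 [ 0.191  0.673 -0.629]
[0.43  0.297 0.201] 18.45 [ 0.178  0.596 -0.37 ]
(array([0.12 , 7.594, 0.049]), array([ 0.004,  0.007, -0.015]))
[0.432 0.297 0.1  ] [258.473 274.383]
```

View pics/side15d.png

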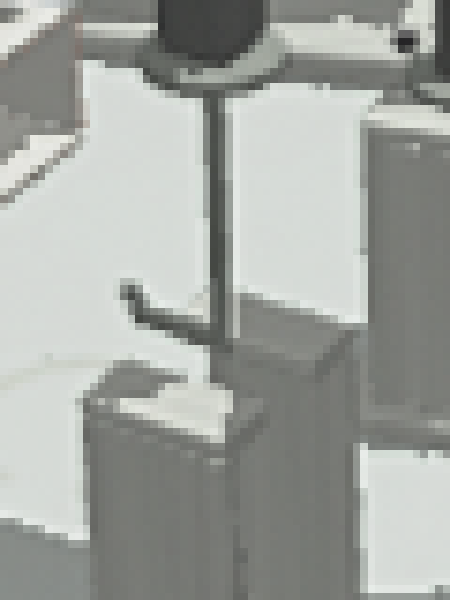

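The foot of the hook (side crop (220,343)) projects onto the midline of the gap between the rails (about row 367 at rail height), so it's centred. I'm lowering into the slot.

Request:
send_rows(
  commands=[
    [[0, 1, 0], [0, 0, -0.01], 1.5],
    [[0, 1, 0], [0, 0, 0], 1.5],
    [[0, 1, 0], [0, 0, 0], 1.5],
    [[0, 0, 0], [0, 0, 0], 1.5],
  ],
)

```text
time_s: 19.0
tool_pos: [0.4306, 0.2966, 0.168]
tcp_rot: [0.004, -0.002, 0.708, -0.706]
ft_force: [0.3, -0.6, -1.6]
width: 0.211
```

```bash
python3 - <<'E'
from h import *
np.set_printoptions(precision=3,suppress=True)
s,p,R=tool(); print(p,s["time_s"],s["ft_force"],s["torque"])
print(delta([.4305,.2965,.125],0.002,-1))
cv2.imwrite("pics/side16.png",cams.capture("side"));crop("pics/side16.png","pics/side16d.png",230,230,290,310,7.5)
E
```

```text
[0.431 0.297 0.168] 19.0 [ 0.305 -0.565 -1.608] [-0.001  0.037  0.005]
(array([0.02 , 4.3  , 0.026]), array([ 0.004,  0.007, -0.003]))
```

View pics/side16d.png

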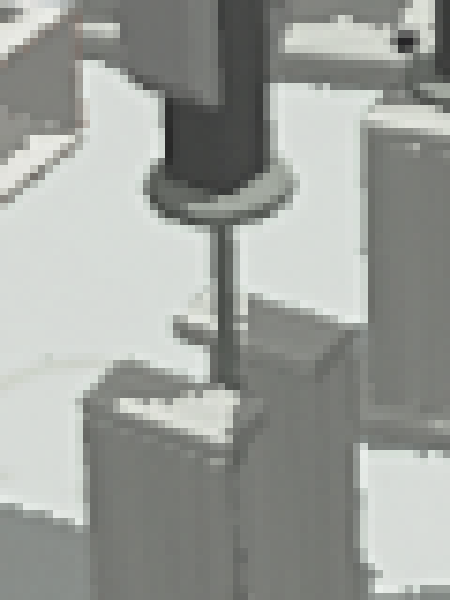

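The shank is inside the gap (crop (222,380)) with no contact force, so I keep going down to the collar.

Request:
send_rows(
  commands=[
    [[0, 1, 0], [0, 0, 0], 1.5],
    [[0, 1, 0], [0, 0, 0], 1.5],
    [[0, 1, 0], [0, 0, 0], 1.5],
    [[0, 0.6, 0], [0, 0, 0], 1.5],
    [[0, 0.3, 0], [0, 0, 0], 1.5],
    [[0, 0, 0], [0, 0, 0], 1.5],
  ],
)

```text
time_s: 19.8
tool_pos: [0.4311, 0.297, 0.1271]
tcp_rot: [0.005, -0.001, 0.709, -0.706]
ft_force: [-0.3, -0.9, -1.0]
width: 0.21
```

```bash
python3 - <<'E'
from h import *
np.set_printoptions(precision=3,suppress=True)
s,p,R=tool(); print(p,s["time_s"],s["ft_force"],s["torque"])
cv2.imwrite("pics/side17.png",cams.capture("side"));crop("pics/side17.png","pics/side17d.png",230,230,290,310,7.5)
E
```

```text
[0.431 0.297 0.127] 19.8 [-0.273 -0.877 -0.957] [ 0.034 -0.039  0.003]
```

View pics/side17d.png

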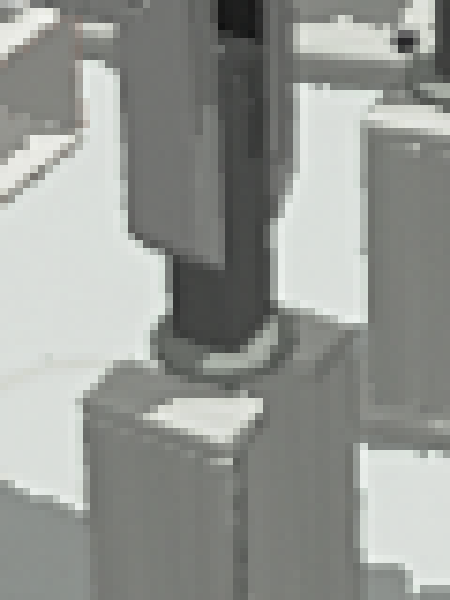

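Request:
send_rows(
  commands=[
    [[0, 0.2, 0], [0, 0, 0], 1.5],
    [[0, 0.2, 0], [0, 0, 0], 1.5],
  ],
)

```text
time_s: 20.1
tool_pos: [0.4318, 0.2974, 0.1241]
tcp_rot: [0.005, -0.001, 0.709, -0.705]
ft_force: [0.7, 1.1, -0.8]
width: 0.21
```

Request:
send_rows(
  commands=[
    [[0, 0.15, 0], [0, 0, 0], 1.5],
    [[0, 0, 0], [0, 0, 0], 1.5],
  ],
)

```text
time_s: 20.35
tool_pos: [0.432, 0.2975, 0.1239]
tcp_rot: [0.006, -0.0, 0.709, -0.705]
ft_force: [0.3, 0.4, -1.1]
width: 0.212
```

Request:
send_rows(
  commands=[
    [[0, 0.2, 0], [0, 0, 0], 1.5],
    [[0, 0.2, 0], [0, 0, 0], 1.5],
  ],
)

```text
time_s: 20.6
tool_pos: [0.4322, 0.2976, 0.1236]
tcp_rot: [0.006, 0.0, 0.709, -0.705]
ft_force: [-3.9, -1.7, 9.1]
width: 0.212
```

```bash
python3 - <<'E'
from h import *
np.set_printoptions(precision=3,suppress=True)
s,p,R=tool(); print(p,s["time_s"],s["ft_force"],s["torque"])
cv2.imwrite("pics/side18.png",cams.capture("side"));crop("pics/side18.png","pics/side18d.png",230,230,290,310,7.5)
s,p,R=tool(); print(p,s["time_s"],s["ft_force"],s["torque"])
E
```

```text
[0.432 0.298 0.124] 20.6 [-3.9   -1.664  9.133] [-0.561  0.883 -0.03 ]
[0.432 0.298 0.124] 20.65 [-3.435 -0.456  8.609] [-0.42   0.869 -0.042]
```

View pics/side18d.png

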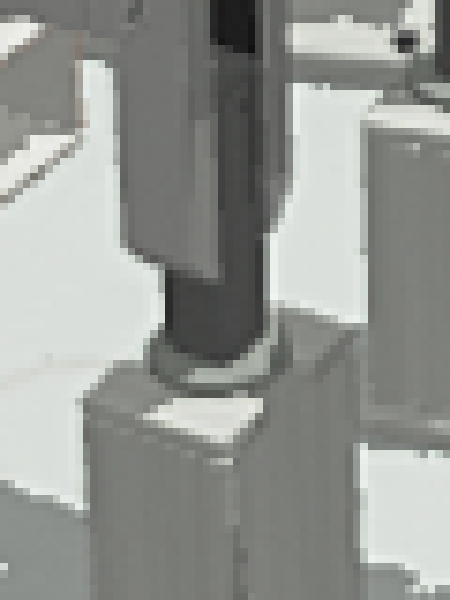

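The collar rests on the rails (crop (215,370)) with 9 N upward, so the pick is seated. I'm opening the fingers.

Request:
send_rows(
  commands=[
    [[0, 0, 0], [0, 0, 0], 3],
    [[0, 0, 0], [0, 0, 0], 6],
    [[0, 0, 0], [0, 0, 0], 8],
    [[0, 0, 0], [0, 0, 0], 8],
    [[0, 0, 0], [0, 0, 0], 8],
    [[0, 0, 0], [0, 0, 0], 8],
  ],
)

```text
time_s: 21.4
tool_pos: [0.4323, 0.2976, 0.1227]
tcp_rot: [0.006, 0.0, 0.709, -0.705]
ft_force: [-0.2, 0.1, 0.3]
width: 0.812
```

```bash
python3 - <<'E'
from h import *
np.set_printoptions(precision=3,suppress=True)
s,p,R=tool(); print(p,s["time_s"],s["ft_force"],s["width"])
cv2.imwrite("pics/side19.png",cams.capture("side"));crop("pics/side19.png","pics/side19d.png",200,190,310,310,5)
E
```

```text
[0.432 0.298 0.123] 21.4 [-0.209  0.126  0.318] 0.8119451159956117
```

View pics/side19d.png

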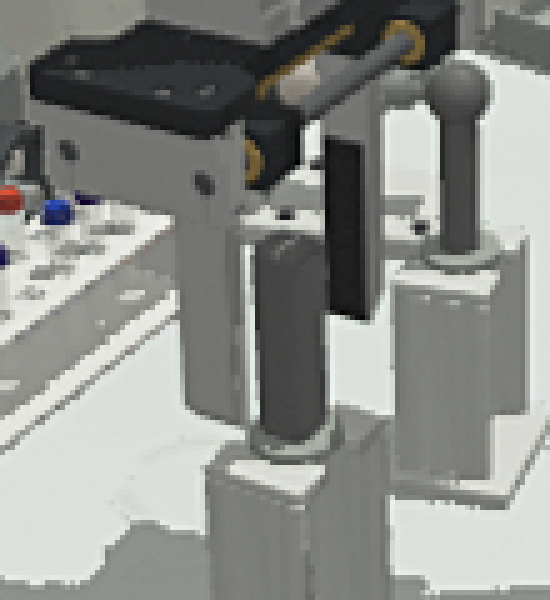

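The pick stands on its own in its stand and the fingers are clear on both sides. I'm rising away.

Request:
send_rows(
  commands=[
    [[0, -1.5, 0], [0, 0, 0], 8],
    [[0, -3, 0], [0, 0, 0], 8],
    [[0, -4, 0], [0, 0, 0], 8],
    [[0, -5, 0], [0, 0, 0], 8],
    [[0, -5, 0], [0, 0, 0], 8],
    [[2, -2, 3], [0, 0, 0], 8],
    [[3, 0, 4], [0, 0, 0], 8],
    [[3, 0, 4], [0, 0, 0], 8],
    [[3, 0, 4], [0, 0, 0], 8],
    [[0, 0, 4], [0, 0, 0], 8],
    [[0, 0, 0], [0, 0, 0], 8],
  ],
)

```text
time_s: 22.82
tool_pos: [0.3185, 0.1004, 0.3445]
tcp_rot: [0.013, 0.007, 0.711, -0.704]
ft_force: [0.6, 0.3, 0.5]
width: 0.853
```

```bash
python3 - <<'E'
from h import *
np.set_printoptions(precision=3,suppress=True)
s,p,R=tool(); print(p,s["time_s"],s["ft_force"],s["width"])
cv2.imwrite("pics/side20.png",cams.capture("side"));crop("pics/side20.png","pics/side20d.png",200,150,420,330,3.3)
cv2.imwrite("pics/top20.png",cams.capture("top"));crop("pics/top20.png","pics/top20d.png",160,130,480,260,2.5,1.4)
E
```

```text
[0.319 0.1   0.344] 22.825 [0.606 0.284 0.518] 0.8527375423594318
```

View pics/side20d.png

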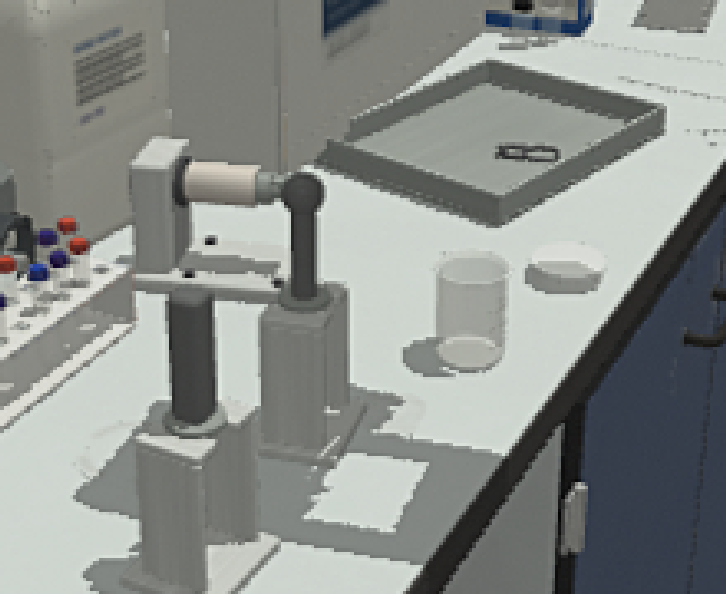

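View pics/top20d.png

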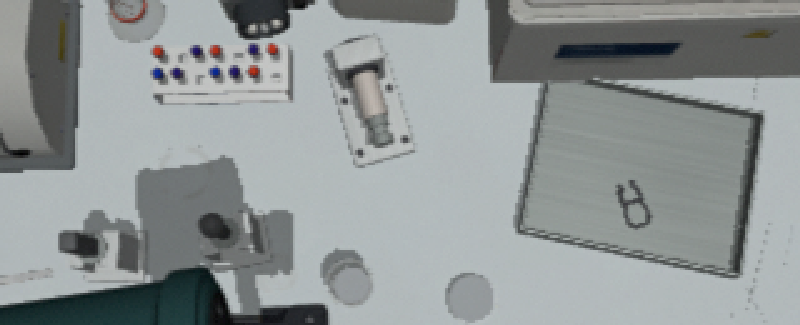

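The final views show the ring flat in the tray (top crop (632,205)), an empty shaft groove, and both picks upright in their stands. The arm is touching nothing, so I'm handing the job in.

```bash
python3 - <<'E'
from workcell import bot
print(bot.sign_off())
E
```

```text
the job is handed in; nothing more can be done
None
```

The job is done and handed in at about 23 s, under the 59 s limit. The ring is in the tray and both picks are in their stands.

**What I did:** I took the hooked pick by its square handle, fed the toe through the ring's eye and lifted. The one force reading taken during the lift was about 4.7 N, just under the 5–10 N given. The ring came off the shaft and hung on the hook. I stood it on the tray floor, drew the hook back out of the eye and set the pick back in its stand. The fingers never touched the ring.

**Last checks:** In both cameras the ring lies flat, well inside the tray, and the shaft groove is empty. The hooked pick's collar rests on its rails; it pushed back with about 9 N just before I let go. The straight pick was not touched. The gripper had let go and moved well clear.

**Disagreements:** Measured points agreed with the text to within about 2–3 mm. The colour mask for the roller gave a shaft angle of 0.18 rad, while the bolt heads gave 0.28. I used 0.28, and the hook went in without contact. I could not check the hooking from above because the arm blocked the top camera, so I relied on the side view and the force.

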